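# Tip the red blocks flat into their taped outlines

### The arm

A 6-joint arm with a two-finger parallel gripper is mounted at the origin on the work surface. World frame = base frame: x ahead of the robot, y to its left, z up, the work surface at z = 0. Lengths are in m, angles in degrees, forces in N, time in s.
With the tool pointing down it reaches from about 0.35 to 0.875 m from the base axis. Payload 4.2 kg.
Tool frame: the origin (TCP) lies on the centre line of the jaws, within the pads' length; the fingertips stand 25 mm ahead of it and the grasp point (between the pads) lies 6 mm ahead of it; z points along the fingers, y is the line along which they close (so a half turn about z gives the same grasp; the last joint's range is limited). The gripper opens to 87 mm and grips with 3 to 60 N. Pads are 19 mm wide; open, the fingers measure 117 mm over their backs; the gripper's body (75 mm by 190 mm) begins 51 mm behind the grasp point.
Start: joints at [78.243, 22.042, 0.453, 0, -68.411, -14.817], TCP at [0.28, 0.559, 0.248] pointing down, gripper open.
Joint ranges: [-179.83, 179.83], [-69.29, 118.12], [-61.27, 80.66], [-181.25, 117.63], [-171.15, -9.14], [-177.46, 177.46]. Speed limits (degrees/s): [159.86, 159.86, 180, 180, 180, 180].

### API

Orientations are given as a 3x3 rotation matrix whose columns are the frame's x, y, z axes.
In Python, from station import r gives the robot as it stands.
- The arm moves only by the tool move_arm, never from a script. Its argument "series" is a list of rows, each an object with "grip": the opening, from 0 (shut) to 1 (fully open); "xyz": the shift along the tool's x, y, z in mm, a list of three; "angular": the turn, a rotation vector about the tool's x, y, z in rad, a list of three. A call has 1 to 10 rows; each row is the pose to reach, as a shift and turn from the pose commanded when the call began, along the tool's axes at that moment; what a row does not reach only later rows make up. A row lasts 1/10 s, in which the tool goes at most 50 mm and 8.59 degrees, less where a joint would pass 70% of its speed; a pose out of reach is approached as far as the arm can. A call with a gripper value outside its range is refused whole. The fingers move at their own pace and stop on an object; the grip force is fixed at half the most. Time passes only in rows, so rows that repeat a pose let the fingers close. It gives the time, the measured TCP pose, the force, the opening and the grip force at its end, in the units of the state.
- r.sense(): the state, without advancing time (a new reading comes with each control period).
- r.capture(name): name is "scene" or "top" or "wrist"; returns a dict with "img" (400x640x3 uint8, red, green, blue), "camera_matrix" (3x3 intrinsics, pixels), "rvec" (rotation vector, rad) and "tvec" (3), from world to camera coordinates, as OpenCV has them; the wrist camera has in their place "hand_eye" (4x4, takes a point from camera to tool coordinates, whose origin is the TCP and whose axes are the flange's). Camera axes: x right, y down, z forward; pixel columns grow to the right and rows downward; lengths in m; the calibration is good to about 2 mm. A picture is of the moment at which its call begins: read the wrist's pose just before it. There is no depth.
- r.finish_job(): hands the job in; it is judged then, once.
The state is a dict: "time_s": time; "joints": joint angles; "joint_velocities": joint speeds; "effort": joint torques, N m; "tcp_pos": TCP position; "ee_rot": TCP orientation; "wrist_force": force on the tool from outside, world axes, zero at the start; "moment": the same for the moment, N m; "gripper_width": opening from 0.0 (shut) to 1.0 (fully open); "gripper_force": force on a finger pad.
Only numpy, scipy, OpenCV 4.12 (cv2) and the standard library are available. Lean on these libraries where they do the work, as an engineer would, in place of code of your own. Each camera call takes 0.05 s, during which the arm holds its last target. There are 200 camera calls.

### The job

Get the two red-painted blocks ready for sanding: with a fingertip push, tip each one over, without ever lifting it, so that it ends up lying on its wide face inside the blue tape outline whose end it stands on (resting slightly on the tape is fine). Leave the two unpainted blocks standing where they are and do not disturb anything else on the table.

Things in the scene. Friction and masses are not known exactly. Their poses are not given: they have to be found in the camera images.
- panel: Flat brown hardboard panel 400 x 300 x 3 mm, fixed on the table. Origin: centre of its underside; x along its 400 mm length, z up. Blue masking tape 20 mm wide, flat, outlines two rectangles side by side on it. A red and an unpainted block stand across the opposite ends of each outline; which is at which end varies.
- zone_a (a point): Centre of the outline at panel y = +0.070 m, on the panel's top, axes as the panel's. Inside the tape it is 190 mm along x and 100 mm along y.
- zone_b (a point): Centre of the outline at panel y = -0.070 m, otherwise as zone_a.
- red_a: Red-painted wood block 36 x 60 x 120 mm, 0.17 kg, loose, standing on end. Origin: centre of its foot; x thickness (36), y width (60), z up its length (120); wide faces look along +-x, one towards the outline's middle. Stands across one end of the outline of zone_a, foot at panel x about +-0.102 m. Pushed slowly 100 mm up, it tips about its far lower edge, falling by itself from 0.3 rad lean; pushed low it slides.
- red_a_top (a point): Centre of the upper end of red_a, 120 mm from its origin along its z.
- red_b: Red-painted wood block 36 x 60 x 120 mm, 0.17 kg, loose, standing on end. Origin: centre of its foot; x thickness (36), y width (60), z up its length (120); wide faces look along +-x, one towards the outline's middle. Stands across one end of the outline of zone_b, foot at panel x about +-0.102 m. Pushed slowly 100 mm up, it tips about its far lower edge, falling by itself from 0.3 rad lean; pushed low it slides.
- red_b_top (a point): Centre of the upper end of red_b, 120 mm from its origin along its z.
- bare_a: Unpainted pale wood block, same size and axes as the red ones, loose, standing at the other end of the outline of zone_a. Must stay standing where it is.
- bare_b: Unpainted pale wood block, same size and axes as the red ones, loose, standing at the other end of the outline of zone_b. Must stay standing where it is.
- tin: Paint tin with a red band, 100 mm across, 110 mm high, origin at its foot, standing on the left. A bystander, to be left alone.
- tape: Roll of blue masking tape lying flat, 104 mm across, 24 mm high, origin under its centre, on the left. A bystander, to be left alone.
- jar: Amber glass jar with a steel cap, 70 mm across, 90 mm high, origin at its foot, on the right. A bystander, to be left alone.
- driver: Screwdriver lying on the right. A bystander, to be left alone.

How it is judged:
By the outcome, as a careful person would: the job done as asked, in the order asked, and still so for the second after the job is handed in, with the robot touching nothing.
It also fails if it takes over 40 s, if anything falls off the work surface, if the arm or the gripper's body presses on something with over 40 N, if the wrist force passes 120 N, or if a joint passes its speed limit or range.

## Working session

There is one attempt and no reset: what is moved stays moved. The work goes in short steps, Python scripts to look and compute and a tool call to move; the robot and the scene stay as the last step left them, time stands still between calls to the robot, and variables do not carry over. Pictures are saved under pics/ and viewed, at most 10 in all, crops included, and the job is handed in when it is done.

Besides the shell and the picture viewer there is one more tool, called after "Call:" as a command line: name --argument value ..., lists and objects as JSON in quotes. move_arm: Moves the arm, as the interface text tells. Its arguments: {"type":"object","properties":{"series":{"type":"array"}},"required":["series"]}

```bash
mkdir -p pics; python3 - <<'E'
from station import r
import cv2,pickle
d={n:r.capture(n) for n in("scene","top")}
pickle.dump(d,open("d.pkl","wb"))
for n in d: cv2.imwrite(f"pics/{n}0.png",d[n]["img"][...,::-1])
s=r.sense();print(s["time_s"],s["tcp_pos"],s["ee_rot"],s["gripper_width"])
E
```

```text
0.1 [0.27935884 0.55853984 0.2465907 ] [[ 8.94296531e-01 -4.47474117e-01 -7.93341212e-04]
 [-4.47474812e-01 -8.94294779e-01 -1.77204286e-03]
 [ 8.34624081e-05  1.93973199e-03 -9.99998115e-01]] 1.0039097675856044
```

View pics/scene0.png

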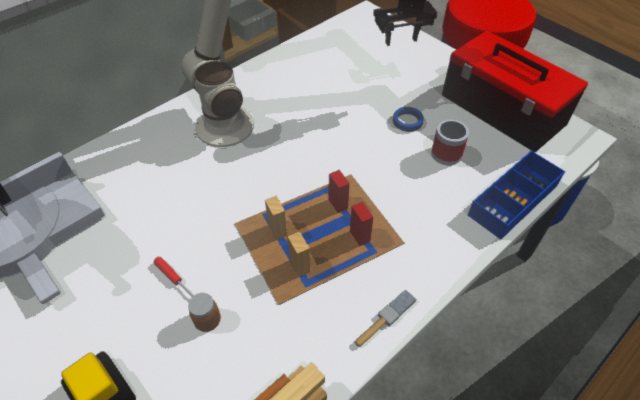

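View pics/top0.png

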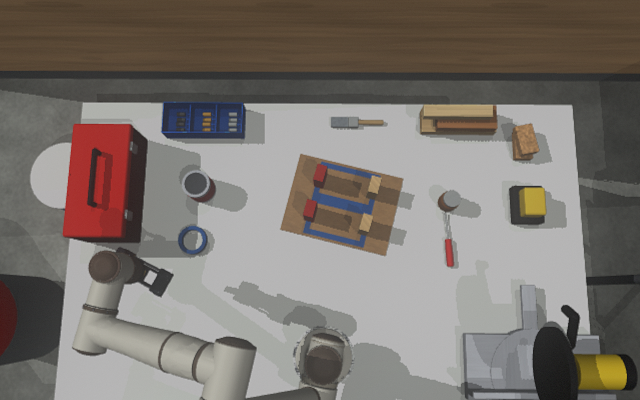

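The scene view shows both red blocks (340,190) and (361,222) at the +y (tin) end, with bare blocks at (276,217) and (299,252). In the top view the reds are at (320,175) and (310,210), the bare ones at (374,185) and (366,222), and the panel is around (342,205).

```bash
cat > h.py <<'E'
import cv2,numpy as np
def ray(c,px,z):
    K=np.array(c["camera_matrix"]);R,_=cv2.Rodrigues(np.array(c["rvec"],float));t=np.array(c["tvec"],float).ravel()
    o=-R.T@t
    p=cv2.undistortPoints(np.array(px,float).reshape(-1,1,2),K,None).reshape(-1,2)
    d=np.c_[p,np.ones(len(p))]@R
    return o+d*((z-o[2])/d[:,2])[:,None]
def blobs(m,amin,n=9):
    k,l,s,c=cv2.connectedComponentsWithStats(m.astype(np.uint8))
    return [(l==i,s[i],c[i]) for i in range(1,k) if s[i,4]>=amin]
E
python3 - <<'E'
import pickle,cv2,numpy as np
from h import *
d=pickle.load(open("d.pkl","rb"))
np.set_printoptions(precision=4,suppress=True)
c=d["top"];im=c["img"];hsv=cv2.cvtColor(im,cv2.COLOR_RGB2HSV)
roi=np.zeros(im.shape[:2],bool);roi[145:262,270:412]=1
sat=(hsv[...,1]>70)&roi
b=max(blobs(sat,500),key=lambda x:x[1][4])[0]
q=cv2.minAreaRect(np.argwhere(b)[:,::-1].astype(np.float32));box=cv2.boxPoints(q)
P=ray(c,box,0.003);print("panel",box,P,np.linalg.norm(np.diff(P,axis=0),axis=1),P.mean(0))
print("cam",ray(c,[[320,200]],0.0), -cv2.Rodrigues(np.array(c["rvec"],float))[0].T@np.array(c["tvec"],float).ravel())
H,S,V=[hsv[...,i].astype(int) for i in range(3)]
red=((H<6)|(H>172))&(S>140)&roi
for m,s,ce in blobs(red,40): 
    print("red",s,ce,"V pct",np.percentile(V[m],[10,50,90]))
pale=(H>8)&(H<25)&(V>175)&(S>50)&roi
for m,s,ce in blobs(pale,30): print("pale",s,ce)
big=cv2.resize(im[145:262,270:412],None,fx=5,fy=5,interpolation=cv2.INTER_CUBIC);cv2.imwrite("pics/top1.png",big[...,::-1])
E
```

```text
panel [[280.2941 228.8235]
 [299.353  152.5882]
 [403.5883 178.6471]
 [384.5294 254.8824]] [[ 0.4552  0.1623  0.003 ]
 [ 0.7483  0.0968  0.003 ]
 [ 0.6496 -0.2974  0.003 ]
 [ 0.3623 -0.2226  0.003 ]] [0.3003 0.4064 0.2969] [ 0.5539 -0.0652  0.003 ]
cam [[0.5658 0.0163 0.    ]] [ 0.2021 -0.0134  1.9028]
red [314 164  13  18 144] [319.7431 172.3958] V pct [135. 138. 141.]
red [304 200  12  17 149] [309.4497 207.8188] V pct [134.8 138.  141. ]
```

View pics/top1.png

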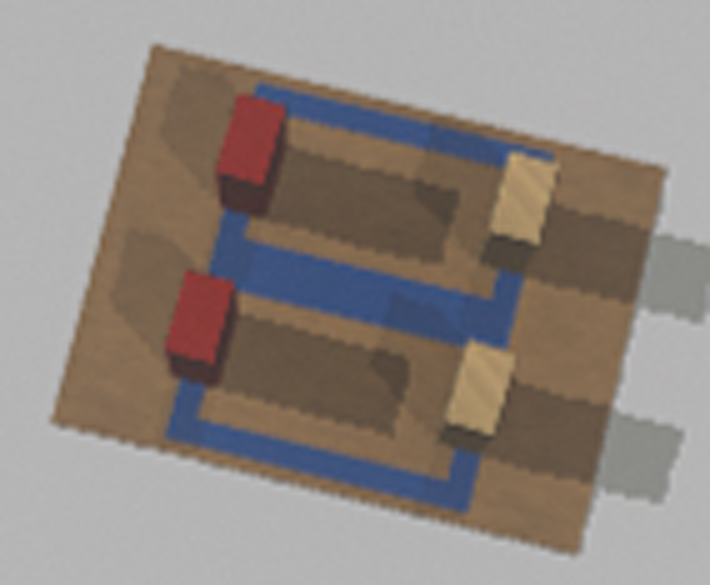

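The crop shows clean red tops (about (250,140) and (200,318) in the crop), both offset only slightly within the outlines. The push direction is along the outlines towards the bare blocks.

```bash
python3 - <<'E'
import pickle,cv2,numpy as np
from h import *
from station import r
d=pickle.load(open("d.pkl","rb"))
np.set_printoptions(precision=4,suppress=True)
c=d["top"]
hs=cv2.resize(c["img"],None,fx=4,fy=4,interpolation=cv2.INTER_CUBIC);hsv=cv2.cvtColor(hs,cv2.COLOR_RGB2HSV).astype(int)
roi=np.zeros(hsv.shape[:2],bool);roi[580:1048,1080:1648]=1
H,S,V=[hsv[...,i] for i in range(3)]
def go(n,m,amin):
  for m,s,ce in blobs(m&roi,amin):
    q=cv2.minAreaRect(np.argwhere(m)[:,::-1].astype(np.float32))
    px=(cv2.boxPoints(q)+.5)/4-.5
    P=ray(c,px,.123);e=np.diff(P,axis=0);L=np.linalg.norm(e,axis=1)
    s=e[1] if L[1]<L[0] else e[0]; s=s if s[1]<0 else -s
    print(n,P.mean(0),L,"thickness dir deg",np.degrees(np.arctan2(s[1],s[0])))
go("red",((H<6)|(H>172))&(S>120)&(V>100),800)
go("pale",(H>8)&(H<25)&(V>160)&(S>50),800)
E
```

```text
red [0.6417 0.0167 0.123 ] [0.06   0.0361 0.0599] thickness dir deg -106.55011436282552
red [0.514  0.0511 0.123 ] [0.0597 0.0365 0.0596] thickness dir deg -104.70003562376351
pale [ 0.6014 -0.1763  0.123 ] [0.0562 0.0339 0.0561] thickness dir deg -105.09626600032189
pale [ 0.4655 -0.1453  0.123 ] [0.0566 0.0333 0.0565] thickness dir deg -105.73599019838421
```

Call:
move_arm --series '[{"grip": 0, "xyz": [42, 29, 0], "angular": [0, 0, -0.03]}, {"grip": 0, "xyz": [84, 58, 0], "angular": [0, 0, -0.06]}, {"grip": 0, "xyz": [124, 86, 0], "angular": [0, 0, -0.09]}, {"grip": 0, "xyz": [164, 114, 0], "angular": [0, 0, -0.12]}, {"grip": 0, "xyz": [204, 142, 0], "angular": [0, 0, -0.15]}, {"grip": 0, "xyz": [244, 170, 0], "angular": [0, 0, -0.18]}, {"grip": 0, "xyz": [284, 198, 0], "angular": [0, 0, -0.2]}, {"grip": 0, "xyz": [324, 225, 0], "angular": [0, 0, -0.2]}, {"grip": 0, "xyz": [364, 252, 0], "angular": [0, 0, -0.2]}, {"grip": 0, "xyz": [395, 272, 0], "angular": [0, 0, -0.2]}]'

```text
time_s: 1.1
tcp_pos: [0.5116, 0.1365, 0.2473]
ee_rot: [[0.965, -0.262, -0.001], [-0.262, -0.965, -0.0], [-0.001, 0.0, -1.0]]
wrist_force: [0.8, 1.4, 0.1]
gripper_width: 0.173
gripper_force: 0.0
```

Call:
move_arm --series '[{"grip": 0, "xyz": [25, 26, 0], "angular": [0, 0, 0]}, {"grip": 0, "xyz": [25, 26, 20], "angular": [0, 0, 0]}, {"grip": 0, "xyz": [25, 26, 50], "angular": [0, 0, 0]}, {"grip": 0, "xyz": [25, 26, 80], "angular": [0, 0, 0]}, {"grip": 0, "xyz": [25, 26, 105], "angular": [0, 0, 0]}, {"grip": 0, "xyz": [25, 26, 122], "angular": [0, 0, 0]}, {"grip": 0, "xyz": [25, 26, 122], "angular": [0, 0, 0]}, {"grip": 0, "xyz": [25, 26, 122], "angular": [0, 0, 0]}]'

```text
time_s: 1.9
tcp_pos: [0.5287, 0.1074, 0.1257]
ee_rot: [[0.965, -0.26, -0.0], [-0.26, -0.965, -0.001], [-0.0, 0.001, -1.0]]
wrist_force: [-0.5, -0.2, 0.6]
gripper_width: 0.01
gripper_force: 0.0
```

```bash
python3 - <<'E'
from station import r
import cv2,numpy as np
im=r.capture("top")["img"];s=r.capture("scene")["img"]
a=cv2.resize(im[130:270,260:410],None,fx=3,fy=3);b=cv2.resize(s[150:310,220:410],None,fx=2,fy=2)
o=np.zeros((420,830,3),np.uint8);o[:,:450]=a;o[:320,450:]=b
cv2.imwrite("pics/c1.png",cv2.resize(o,(800,405))[...,::-1])
s=r.sense();print(s["tcp_pos"],s["gripper_width"])
E
```

```text
[0.52927031 0.10773427 0.1267248 ] 0.0038350334583341665
```

View pics/c1.png

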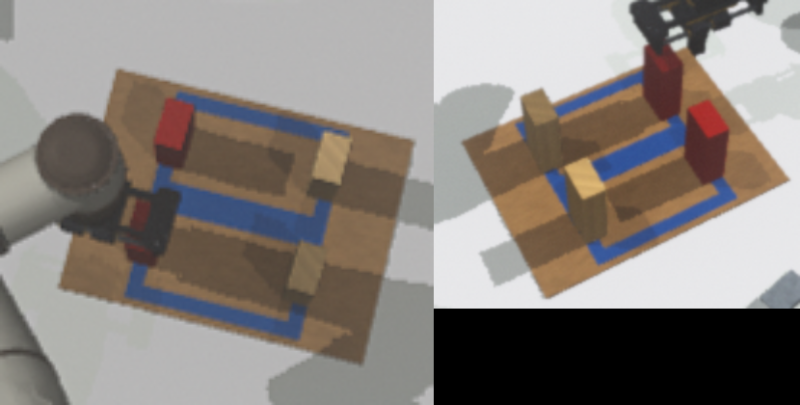

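The fingers stand behind the near red block (145,225), clear of it and at the right height; everything is undisturbed. Now the slow push.

Call:
move_arm --series '[{"grip": 0, "xyz": [0, 8, 0], "angular": [0, 0, 0]}, {"grip": 0, "xyz": [0, 14, 0], "angular": [0, 0, 0]}, {"grip": 0, "xyz": [0, 18, 0], "angular": [0, 0, 0]}, {"grip": 0, "xyz": [0, 22, 0], "angular": [0, 0, 0]}, {"grip": 0, "xyz": [0, 25, 0], "angular": [0, 0, 0]}, {"grip": 0, "xyz": [0, 28, 0], "angular": [0, 0, 0]}, {"grip": 0, "xyz": [0, 31, 0], "angular": [0, 0, 0]}, {"grip": 0, "xyz": [0, 34, 0], "angular": [0, 0, 0]}, {"grip": 0, "xyz": [0, 37, 0], "angular": [0, 0, 0]}, {"grip": 0, "xyz": [0, 40, 0], "angular": [0, 0, 0]}]'

```text
time_s: 3.0
tcp_pos: [0.5181, 0.0686, 0.1256]
ee_rot: [[0.965, -0.261, 0.0], [-0.261, -0.965, 0.0], [0.0, -0.0, -1.0]]
wrist_force: [0.2, 0.3, 0.6]
gripper_width: 0.006
gripper_force: 0.2
```

Call:
move_arm --series '[{"grip": 0, "xyz": [0, 3, 0], "angular": [0, 0, 0]}, {"grip": 0, "xyz": [0, 6, 0], "angular": [0, 0, 0]}, {"grip": 0, "xyz": [0, 9, 0], "angular": [0, 0, 0]}, {"grip": 0, "xyz": [0, 12, 0], "angular": [0, 0, 0]}, {"grip": 0, "xyz": [0, 14, 0], "angular": [0, 0, 0]}, {"grip": 0, "xyz": [0, 16, 0], "angular": [0, 0, 0]}, {"grip": 0, "xyz": [0, 18, 0], "angular": [0, 0, 0]}, {"grip": 0, "xyz": [0, 20, 0], "angular": [0, 0, 0]}, {"grip": 0, "xyz": [0, 20, 0], "angular": [0, 0, 0]}, {"grip": 0, "xyz": [0, 20, 0], "angular": [0, 0, 0]}]'

```text
time_s: 4.0
tcp_pos: [0.5129, 0.0494, 0.1256]
ee_rot: [[0.965, -0.261, 0.0], [-0.261, -0.965, -0.0], [0.0, 0.0, -1.0]]
wrist_force: [-0.5, -0.1, -0.2]
gripper_width: 0.006
gripper_force: 0.0
```

```bash
cat > look.py <<'E'
from station import r
import cv2,numpy as np,sys
im=r.capture("top")["img"];s=r.capture("scene")["img"]
a=cv2.resize(im[130:270,260:410],None,fx=3,fy=3);b=cv2.resize(s[150:310,220:410],None,fx=2,fy=2)
o=np.zeros((420,830,3),np.uint8);o[:,:450]=a;o[:320,450:]=b
cv2.imwrite(sys.argv[1],cv2.resize(o,(800,405))[...,::-1])
s=r.sense();print(s["time_s"],s["tcp_pos"],s["wrist_force"])
E
python3 look.py pics/c2.png
```

```text
4.1 [0.5129095  0.04952374 0.1255506 ] [ 0.6367364   0.28244921 -0.07933479]
```

View pics/c2.png

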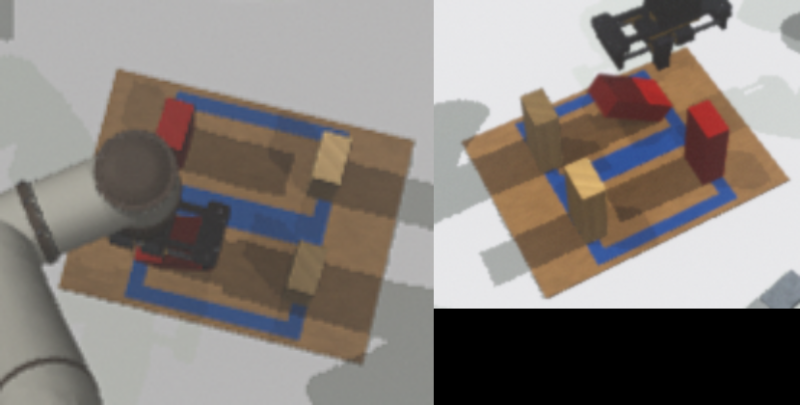

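The near red block is toppling clear of the finger (scene 630,98), everything else standing. I retreat upward and stage behind the second one.

Call:
move_arm --series '[{"grip": 0, "xyz": [0, -10, -25], "angular": [0, 0, 0]}, {"grip": 0, "xyz": [0, -30, -55], "angular": [0, 0, 0]}, {"grip": 0, "xyz": [25, -50, -65], "angular": [0, 0, 0]}, {"grip": 0, "xyz": [60, -60, -65], "angular": [0, 0, 0]}, {"grip": 0, "xyz": [100, -60, -65], "angular": [0, 0, 0]}, {"grip": 0, "xyz": [133, -60, -65], "angular": [0, 0, 0]}, {"grip": 0, "xyz": [133, -60, -40], "angular": [0, 0, 0]}, {"grip": 0, "xyz": [133, -60, -15], "angular": [0, 0, 0]}, {"grip": 0, "xyz": [133, -60, 0], "angular": [0, 0, 0]}, {"grip": 0, "xyz": [133, -60, 0], "angular": [0, 0, 0]}]'

```text
time_s: 5.1
tcp_pos: [0.6552, 0.0723, 0.1223]
ee_rot: [[0.965, -0.261, -0.006], [-0.261, -0.965, -0.002], [-0.006, 0.003, -1.0]]
wrist_force: [-0.4, 0.1, 0.9]
gripper_width: 0.005
gripper_force: 0.0
```

```bash
python3 look.py pics/c3.png
```

```text
5.2 [0.65722955 0.07278116 0.12577135] [ 1.31320031  1.12517526 -0.01507399]
```

View pics/c3.png

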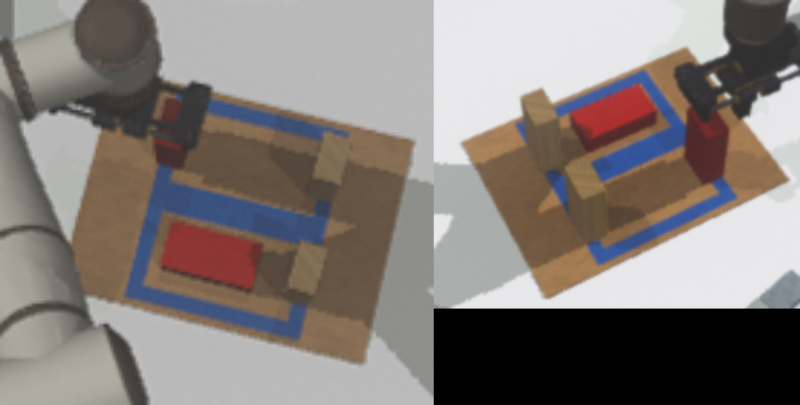

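The first block lies flat inside its outline (top view 210,255) and the finger stands behind the second. Same push again.

Call:
move_arm --series '[{"grip": 0, "xyz": [0, 8, 0], "angular": [0, 0, 0]}, {"grip": 0, "xyz": [0, 14, 0], "angular": [0, 0, 0]}, {"grip": 0, "xyz": [0, 18, 0], "angular": [0, 0, 0]}, {"grip": 0, "xyz": [0, 22, 0], "angular": [0, 0, 0]}, {"grip": 0, "xyz": [0, 25, 0], "angular": [0, 0, 0]}, {"grip": 0, "xyz": [0, 28, 0], "angular": [0, 0, 0]}, {"grip": 0, "xyz": [0, 31, 0], "angular": [0, 0, 0]}, {"grip": 0, "xyz": [0, 34, 0], "angular": [0, 0, 0]}, {"grip": 0, "xyz": [0, 37, 0], "angular": [0, 0, 0]}, {"grip": 0, "xyz": [0, 40, 0], "angular": [0, 0, 0]}]'

```text
time_s: 6.2
tcp_pos: [0.6464, 0.0339, 0.1255]
ee_rot: [[0.965, -0.261, 0.0], [-0.261, -0.965, 0.0], [0.0, -0.0, -1.0]]
wrist_force: [0.3, 0.6, -0.7]
gripper_width: 0.004
gripper_force: 0.1
```

Call:
move_arm --series '[{"grip": 0, "xyz": [0, 3, 0], "angular": [0, 0, 0]}, {"grip": 0, "xyz": [0, 6, 0], "angular": [0, 0, 0]}, {"grip": 0, "xyz": [0, 9, 0], "angular": [0, 0, 0]}, {"grip": 0, "xyz": [0, 12, 0], "angular": [0, 0, 0]}, {"grip": 0, "xyz": [0, 14, 0], "angular": [0, 0, 0]}, {"grip": 0, "xyz": [0, 16, 0], "angular": [0, 0, 0]}, {"grip": 0, "xyz": [0, 18, 0], "angular": [0, 0, 0]}, {"grip": 0, "xyz": [0, 20, 0], "angular": [0, 0, 0]}, {"grip": 0, "xyz": [0, 20, 0], "angular": [0, 0, 0]}, {"grip": 0, "xyz": [0, 20, 0], "angular": [0, 0, 0]}]'

```text
time_s: 7.2
tcp_pos: [0.6413, 0.0148, 0.1256]
ee_rot: [[0.965, -0.261, 0.0], [-0.261, -0.965, -0.0], [0.0, -0.0, -1.0]]
wrist_force: [0.1, 0.4, 0.8]
gripper_width: 0.003
gripper_force: 0.0
```

Call:
move_arm --series '[{"grip": 0, "xyz": [0, -10, -15], "angular": [0, 0, 0]}, {"grip": 0, "xyz": [0, -30, -40], "angular": [0, 0, 0]}, {"grip": 0, "xyz": [0, -60, -70], "angular": [0, 0, 0]}, {"grip": 0, "xyz": [0, -95, -90], "angular": [0, 0, 0]}, {"grip": 0, "xyz": [0, -130, -100], "angular": [0, 0, 0]}, {"grip": 0, "xyz": [-10, -160, -110], "angular": [0, 0, 0]}, {"grip": 0, "xyz": [-20, -190, -110], "angular": [0, 0, 0]}, {"grip": 0, "xyz": [-30, -210, -110], "angular": [0, 0, 0]}, {"grip": 0, "xyz": [-30, -210, -110], "angular": [0, 0, 0]}, {"grip": 0, "xyz": [-30, -210, -110], "angular": [0, 0, 0]}]'

```text
time_s: 8.2
tcp_pos: [0.6668, 0.2257, 0.2353]
ee_rot: [[0.966, -0.26, -0.0], [-0.26, -0.966, -0.0], [-0.0, 0.0, -1.0]]
wrist_force: [0.2, 0.1, -0.2]
gripper_width: 0.004
gripper_force: 0.0
```

```bash
python3 look.py pics/c4.png
```

```text
8.3 [0.66713604 0.22451459 0.23552329] [-0.02376871 -0.52480104  0.01507937]
```

View pics/c4.png

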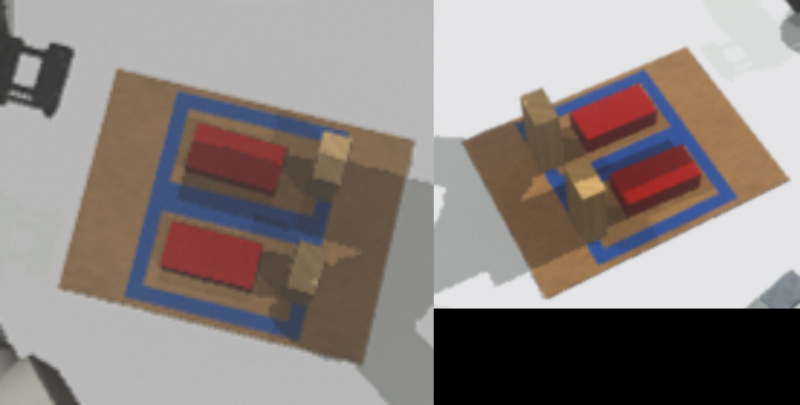

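Both red blocks lie flat inside their outlines (top view 236,158 and 210,255), the bare blocks still stand where they were, and the arm is clear.

```bash
python3 -c "
from station import r
print(r.finish_job())"
```

```text
the job is handed in; nothing more can be done
None
```

Job handed in at about 8 s: the last picture shows both red blocks tipped onto their wide faces inside their outlines and both unpainted blocks still standing; the tin, tape, jar and driver were out of that picture, and no move went near them.

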